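# Tug-test the re-handled file in its pull stand

## Robot

A 6-joint arm with a two-finger parallel gripper is mounted at the origin on the work surface. World frame = base frame: x ahead of the robot, y to its left, z up, the work surface at z = 0. Lengths are in m, angles in rad, forces in N, time in s.
With the tool pointing down it reaches from about 0.375 to 0.9 m from the base axis. Payload 3.1 kg.
Tool frame: the origin (TCP) lies midway between the tips of the shut fingers; the grasp point (between the pads) lies 19 mm behind it (pinch_z is the distance from the TCP to the grasp point, in m); y points along the fingers, z is the direction in which the jaws open and shut, and the axes are right-handed (so a half turn about y gives the same grasp; the last joint's range is limited). The gripper opens to 87 mm and grips with 3 to 60 N. Pads are 19 mm wide; open, the fingers measure 117 mm over their backs; the gripper's body (75 mm by 190 mm) begins 51 mm behind the grasp point.
Start: joints at [-1.317, 0.527, 1.433, -0, 1.181, -0.178], TCP at [0.262, -0.568, 0.223] pointing down, gripper open.
Joint ranges: [-3.08, 3.08], [-0.75, 2.2], [0.22, 2.44], [-1.43, 4.57], [0, 2.65], [-2.85, 2.85]. Speed limits (rad/s): [2.79, 2.79, 3.14, 3.14, 3.14, 3.14].

## Interface

Orientations are given as a unit quaternion [x, y, z, w].
In Python, from rig import * gives the robot as it stands.
- The arm moves only by the tool drive_tool, never from a script. Its argument "plan" is a list of rows, each a list of 7 numbers: the shift along the tool's x, y, z in mm, then the turn, a rotation vector about the tool's x, y, z in degrees, then the finger opening in mm, from 0 to 87. A call has 1 to 10 rows; each row is the pose to reach, as a shift and turn from the pose commanded when the call began, along the tool's axes at that moment; what a row does not reach only later rows make up. A row lasts 1/10 s, in which the tool goes at most 50 mm and 8.59 degrees, less where a joint would pass 70% of its speed; a pose out of reach is approached as far as the arm can. A call with a gripper value outside its range is refused whole. The fingers move at their own pace and stop on an object; "newtons" is the grip in N (left out, the last holds). Time passes only in rows, so rows that repeat a pose let the fingers close. It gives the time, the measured TCP pose, the force and the opening at its end, in the units of the state.
- get_obs(): the state, without advancing time (a new reading comes with each control period).
- camera(name): name is "scene" or "top" or "wrist"; returns the picture (480x640x3 uint8, blue, green, red); there is no depth.
- get_calibration(name): a dict with "fx", "fy", "cx", "cy" (pixels), "origin" and "rotation" of the camera in the world; the wrist camera has in their place "tool_from_camera" (4x4, takes a point from camera to tool coordinates, whose origin is the TCP and whose axes are the tool frame's). Camera axes: x right, y down, z forward; pixel columns grow to the right and rows downward; lengths in m; the calibration is good to about 2 mm. A picture is of the moment at which its call begins: read the wrist's pose just before it. get_calibration takes no time and is no camera call.
- hand_in(): hands the job in, once; it reports no verdict.
Trained networks look in the newest picture that a camera, given by its name, has taken for a name from the list of things; names that differ only in an ending like _2 or _b are one class to them, and where a whole thing is asked for, a point or a joint stands for the part that bears it (a point fixed in the world has none). Each returns a list of dicts, best first, with "conf" (0 to 1); they miss things now and then, are a little off and sometimes report something else, mostly with a low value. They report only what shows in the picture. A call takes as long as a camera call. They do not tell look-alikes from the thing itself.
- spot_in(camera, target): "location" ([column, row] in pixels, amid what is visible of it).
- mark_of(camera, target): "location" ([column, row] in pixels: a listed point, or the origin of a listed thing).
The state is a dict: "time": time; "q": joint angles; "joint_velocities": joint speeds; "joint_torque": joint torques, N m; "position": TCP position; "tool_rot": TCP orientation; "ft_force": force on the tool from outside, world axes, zero at the start; "moment": the same for the moment, N m; "grip_width": finger opening in m.
Only numpy, scipy, OpenCV 4.12 (cv2) and the standard library are available. Lean on these libraries where they do the work, as an engineer would, in place of code of your own. Each camera call takes 0.05 s, during which the arm holds its last target. There are 200 camera calls.

## Task

Three re-handled tools stand in spring-loaded pull stands on the smithy bench. Grip the file, the one with the long straight wooden handle, and pull it straight up to 12 newtons, which brings its clamp's brass pointer level with the thick mark 15 mm above rest and no more than a few millimetres past it; hold it there for a second or two to show that the handle stays on. Then ease it back down to rest, let go, and leave the scraper (pear-shaped handle) and the reamer (T-handle) alone.

Things in the scene. Friction and masses are not known exactly. Their poses are not given: they have to be found in the camera images.
- file_grip (a point): Point on the axis of the file's upright round wooden handle (28 mm diameter, plain cylinder from 54 mm below to 20 mm above this point; top end 28 mm above). 200 mm over the table at rest; grip here from above, any yaw. z up (the pull), x towards the scale plate. Its bolted stand (base 96 x 76 mm) is at most 139 mm high; the other two stands are 180 mm or more away, tool tops 195 to 208 mm high.
- file_clamp (a joint): Rise (m) of the file's sprung clamp, file and handle fixed in it: 0 at rest, grows upward, stop at 0.028. Lifts off at 2 to 3 N, then 0.64 N more per mm: about 12 N at 0.015 (pointer at the thick mark), 9 N at 0.010, 15 N at 0.020. Springs back to 0; snaps down if let go while raised.
- scraper_clamp (a joint): Rise of the clamp that holds the scraper with the short pear-shaped handle, in m, 0 at rest: the same kind of stand, to be left alone.
- reamer_clamp (a joint): Rise of the clamp that holds the reamer with the T-shaped handle, in m, 0 at rest: the same kind of stand, to be left alone.
Not all that is in view belongs to the job. Leave any green or pink look-alike of the part that bears file_grip alone.

How it is judged:
By the outcome, as a careful person would: the job done as asked, in the order asked, and still so for the second after the job is handed in, with the robot touching nothing.
It also fails if it takes over 32 s, if anything falls off the work surface, if the arm or the gripper's body presses on something with over 40 N, if the wrist force passes 120 N, or if a joint passes its speed limit or range.

## Working session

There is one attempt and no reset: what is moved stays moved. The work goes in short steps, Python scripts to look and compute and a tool call to move; the robot and the scene stay as the last step left them, time stands still between calls to the robot, and variables do not carry over. Pictures are saved under pics/ and viewed, about 8 in all and at most 12, crops included, and the job is handed in when it is done.

Besides the shell and the picture viewer there is one more tool, called after "Request:" as name(argument=value, ...) on one line, values as JSON. drive_tool: Moves the arm, as the interface text tells. Its arguments: {"type":"object","properties":{"plan":{"type":"array","items":{"type":"array","items":{"type":"number"}}},"newtons":{"type":"number"}},"required":["plan"]}

```bash
mkdir -p pics; cat > h.py <<'E'
from rig import *
import numpy as np, cv2
from scipy.spatial.transform import Rotation as R
def ray(cam,px):
    c=get_calibration(cam)
    d=np.array([(px[0]-c["cx"])/c["fx"],(px[1]-c["cy"])/c["fy"],1.0])
    if cam=="wrist":
        o=get_obs();T=np.eye(4);T[:3,:3]=R.from_quat(o["tool_rot"]).as_matrix();T[:3,3]=o["position"]
        M=T@np.array(c["tool_from_camera"]);return M[:3,3],M[:3,:3]@d
    return np.array(c["origin"]),np.array(c["rotation"])@d
def at_z(cam,px,z):
    o,d=ray(cam,px);return o+d*(z-o[2])/d[2]
def two(a,b):
    (o1,d1),(o2,d2)=a,b
    s=np.linalg.lstsq(np.c_[d1,-d2],o2-o1,rcond=None)[0]
    p,q=o1+s[0]*d1,o2+s[1]*d2
    return (p+q)/2,np.linalg.norm(p-q)
E
python3 - <<'E'
from h import *
np.set_printoptions(precision=4,suppress=True)
for c in("scene","top"):
    cv2.imwrite(f"pics/{c}0.png",camera(c))
    for t in("file_grip","file_clamp"):
        print(c,t,mark_of(c,t))
        for m in mark_of(c,t)[:3] if t=="file_grip" else []: print(at_z(c,m["location"],.2))
o=get_obs();print(o["time"],o["position"],R.from_quat(o["tool_rot"]).as_matrix(),o["ft_force"])
print(get_calibration("scene"))
E
```

```text
scene file_grip [{'location': [320.5, 221.9], 'conf': 0.9}, {'location': [336.0, 144.5], 'conf': 0.74}, {'location': [322.2, 305.3], 'conf': 0.63}]Traceback (most recent call last):
  File "<stdin>", line 7, in <module>
  File "h.py", line 12, in at_z
    o,d=ray(cam,px);return o+d*(z-o[2])/d[2]
        ~~~^^^^^^^^
  File "h.py", line 10, in ray
    return np.array(c["origin"]),np.array(c["rotation"])@d
                                 ~~~~~~~~~~~~~~~~~~~~~~~^~
ValueError: matmul: Input operand 1 has a mismatch in its core dimension 0, with gufunc signature (n?,k),(k,m?)->(n?,m?) (size 3 is different from 4)
```

```bash
sed -i 's/np.array(c\["rotation"\])@d/R.from_quat(c["rotation"]).as_matrix()@d/' h.py
python3 - <<'E'
from h import *
np.set_printoptions(precision=4,suppress=True)
for c in("scene","top"):
    cv2.imwrite(f"pics/{c}0.png",camera(c))
    for t in("file_grip","file_clamp"):
        M=mark_of(c,t)
        for m in M[:4]: print(c,t,m, at_z(c,m["location"],.2))
o=get_obs();print(o["time"],o["position"],R.from_quat(o["tool_rot"]).as_matrix(),o["ft_force"])
print(get_calibration("scene"))
E
```

```text
scene file_grip {'location': [321.4, 306.4], 'conf': 0.61} [0.6605 0.0003 0.2   ]
scene file_grip {'location': [335.6, 143.6], 'conf': 0.58} [0.3726 0.0774 0.2   ]Traceback (most recent call last):
  File "<stdin>", line 6, in <module>
ValueError: it knows: file_grip
```

View pics/scene0.png

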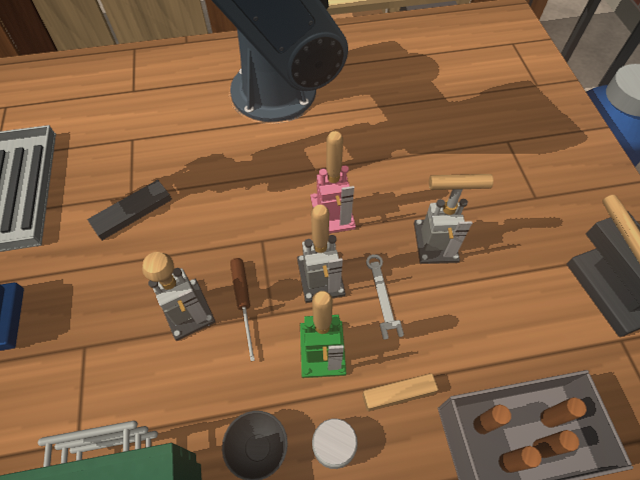

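```bash

python3 - <<'E'
from h import *
np.set_printoptions(precision=4,suppress=True)
img={c:camera(c) for c in("scene","top")}
cv2.imwrite("pics/top0.png",img["top"])
a=[m["location"] for m in mark_of("scene","file_grip")];b=[m["location"] for m in mark_of("top","file_grip")]
for p in a:
  for q in b:
    x,g=two(ray("scene",p),ray("top",q))
    if g<.02: print(p,q,x,g,at_z("scene",p,.2),at_z("top",q,.2))
print(a,b)
cv2.imwrite("pics/crop0.png",cv2.resize(img["scene"][190:310,250:410],None,fx=5,fy=5,interpolation=cv2.INTER_CUBIC))
o=get_obs();print(o["time"],o["position"],R.from_quat(o["tool_rot"]).as_matrix(),o["ft_force"])
E
```

```text
[319.0, 218.6] [322.4, 126.0] [0.6209 0.0048 0.3623] 0.0006112590017794718 [0.517  0.0227 0.2   ] [0.6575 0.0012 0.2   ]
[319.0, 218.6] [306.0, 220.5] [0.5202 0.0224 0.2049] 0.0004037983417586832 [0.517  0.0227 0.2   ] [0.5205 0.0226 0.2   ]
[319.3, 304.5] [322.4, 126.0] [ 0.6573 -0.0004  0.1999] 0.0032455482781249957 [ 0.6572 -0.002   0.2   ] [0.6575 0.0012 0.2   ]
[319.3, 304.5] [306.0, 220.5] [ 0.537   0.0211 -0.0945] 0.006511010570050696 [ 0.6572 -0.002   0.2   ] [0.5205 0.0226 0.2   ]
[333.5, 145.6] [270.4, 321.1] [0.3762 0.072  0.2   ] 0.0020204697740067662 [0.3763 0.073  0.2   ] [0.376 0.071 0.2  ]
[333.5, 145.6] [322.4, 126.0] [0.6008 0.015  0.4588] 0.017239918919090526 [0.3763 0.073  0.2   ] [0.6575 0.0012 0.2   ]
[[319.0, 218.6], [319.3, 304.5], [333.5, 145.6]] [[270.4, 321.1], [322.4, 126.0], [306.0, 220.5]]
0.45 [ 0.2616 -0.5676  0.2225] [[-0.9082 -0.0001  0.4185]
 [-0.4185  0.0002 -0.9082]
 [-0.     -1.     -0.0002]] [-0.2273  0.6973 -0.1585]
```

View pics/top0.png

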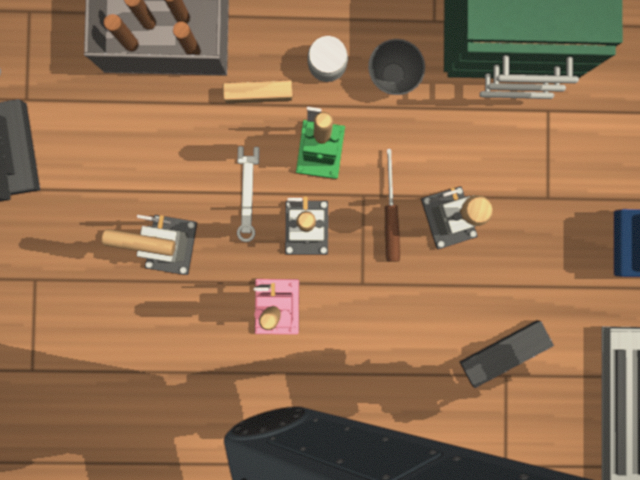

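View pics/crop0.png

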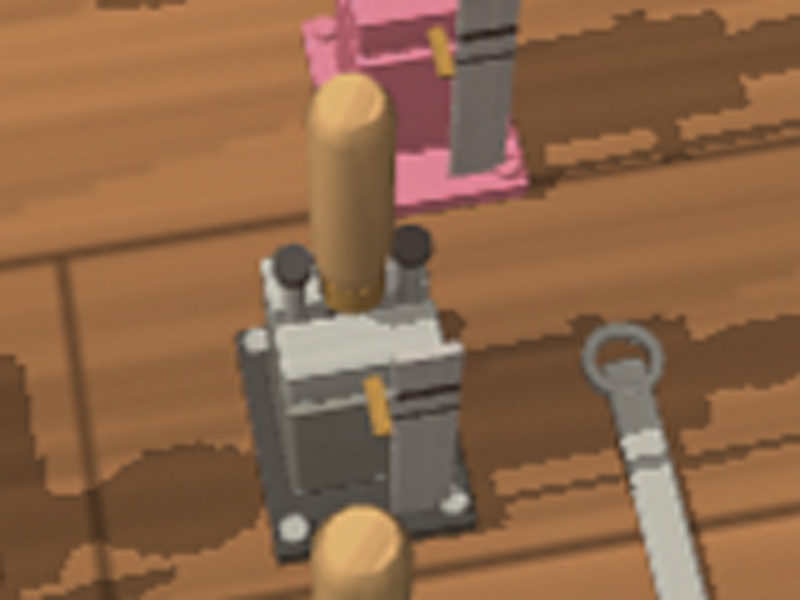

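Candidates for the file: the grey stand with the plain wooden handle at scene (319,219), the pink copy at (334,146), the green copy at (319,305), the pear-shaped scraper at (158,266) and the T-handled reamer at (460,182). I choose the grey one. The crop shows a straight handle, a brass pointer and a scale plate, and both cameras put the point at about (0.519, 0.0225, 0.20), which matches the given height.

Request:
drive_tool(plan=[[0, -45, 0, 0, 0, 0, 60], [-20, -70, -18, 0, 0, 0, 60], [-53, -70, -47, 0, 0, 0, 60], [-86, -70, -77, 0, 0, 0, 60], [-119, -70, -106, 0, 0, 0, 60], [-152, -70, -135, 0, 0, 0, 60], [-185, -70, -165, 0, 0, 0, 60], [-218, -70, -194, 0, 0, 0, 60], [-251, -70, -224, 0, 0, 0, 60], [-284, -70, -253, 0, 0, 0, 60]], newtons=30)

```text
time: 1.45
position: [0.414, -0.2173, 0.2928]
tool_rot: [0.151, -0.691, 0.691, -0.152]
ft_force: [0.3, 0.1, 0.1]
grip_width: 0.0601
```

Request:
drive_tool(plan=[[-33, 0, -30, 0, 0, 0, 60], [-66, 0, -59, 0, 0, 0, 60], [-99, 0, -88, 0, 0, 0, 60], [-132, 0, -118, 0, 0, 0, 60], [-165, 0, -147, 0, 0, 0, 60], [-185, 0, -165, 0, 0, 0, 60], [-197, 0, -175, 0, 0, 0, 60], [-197, 0, -175, 0, 0, 0, 60], [-197, 0, -175, 0, 0, 0, 60]])

```text
time: 2.35
position: [0.5189, 0.0217, 0.2924]
tool_rot: [0.152, -0.69, 0.691, -0.151]
ft_force: [-0.7, -0.3, -0.3]
grip_width: 0.06
```

```bash
cat > m.py <<'E'
from h import *
import sys
np.set_printoptions(precision=4,suppress=True)
o=get_obs();im=camera("wrist");cv2.imwrite(f"pics/{sys.argv[1]}.png",im)
Rm=R.from_quat(o["tool_rot"]).as_matrix()
print(o["time"],o["position"],o["q"],o["ft_force"]);print(Rm)
for c in("wrist","scene"):
  if c!="wrist":camera(c)
  for m in mark_of(c,"file_grip"):
    p=at_z(c,m["location"],.2);print(c,m,p,"tool shift mm",Rm.T@(p-[0,0,.019]-o["position"])*1e3)
E
python3 m.py w1
```

```text
2.35 [0.5189 0.0217 0.2924] [-0.173   0.3037  1.6047 -0.0009  1.2338  0.9662] [-0.6562 -0.2851 -0.2796]
[[-0.9082 -0.0007  0.4186]
 [-0.4186 -0.0008 -0.9082]
 [ 0.001  -1.      0.0004]]
wrist {'location': [450.8, 67.3], 'conf': 0.77} [ 0.6596 -0.0012  0.2   ] tool shift mm [-118.264   111.3624   79.6154]
scene {'location': [334.5, 143.5], 'conf': 0.96} [0.372  0.0756 0.2   ] tool shift mm [ 110.7481  111.5143 -110.482 ]
scene {'location': [320.7, 308.1], 'conf': 0.95} [ 0.6628 -0.0011  0.2   ] tool shift mm [-121.2134  111.36     80.8537]
scene {'location': [316.8, 219.6], 'conf': 0.6} [0.5182 0.0191 0.2   ] tool shift mm [  1.6629 111.4507   2.0268]
```

View pics/w1.png

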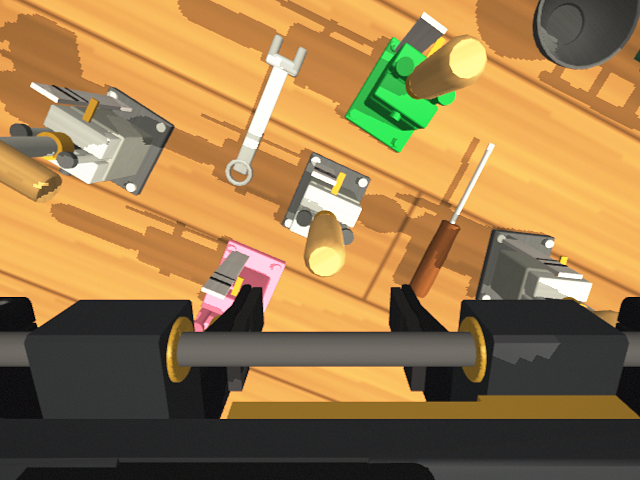

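The wrist view shows the grey file handle's top at (325,260), between the fingers. Green is at (467,58) and pink at (240,270).

```bash
python3 -c "
from h import *
print(at_z('wrist',(325,258),.226), at_z('wrist',(325,235),.2), get_calibration('wrist'))"
```

```text
[0.52128395 0.02142764 0.226     ] [0.52889716 0.02497668 0.2       ] {'fx': 373.9650123213143, 'fy': 373.9650123213143, 'cx': 325.98185489685557, 'cy': 245.328238704014, 'tool_from_camera': array([[-3.34596940e-04,  9.58829756e-01,  2.83981315e-01,
        -7.85213625e-02],
       [-1.24696344e-04, -2.83981368e-01,  9.58829790e-01,
        -1.62178385e-01],
       [ 9.99999936e-01,  2.85410082e-04,  2.14581862e-04,
         1.23122151e-03],
       [ 0.00000000e+00,  0.00000000e+00,  0.00000000e+00,
         1.00000000e+00]])}
```

Request:
drive_tool(plan=[[0, 30, 0, 0, 0, 0, 60], [0, 55, 0, 0, 0, 0, 60], [0, 75, 0, 0, 0, 0, 60], [0, 90, 0, 0, 0, 0, 60], [0, 100, 0, 0, 0, 0, 60], [0, 107, 0, 0, 0, 0, 60], [0, 111, 0, 0, 0, 0, 60], [0, 111, 0, 0, 0, 0, 60], [0, 111, 0, 0, 0, 0, 60]], newtons=40)

```text
time: 3.45
position: [0.5198, 0.0223, 0.1821]
tool_rot: [0.151, -0.691, 0.691, -0.152]
ft_force: [0.6, 0.4, -0.9]
grip_width: 0.0597
```

Request:
drive_tool(plan=[[0, 0, 0, 0, 0, 0, 40], [0, 0, 0, 0, 0, 0, 34], [0, 0, 0, 0, 0, 0, 30], [0, 0, 0, 0, 0, 0, 27], [0, 0, 0, 0, 0, 0, 24], [0, 0, 0, 0, 0, 0, 20], [0, 0, 0, 0, 0, 0, 20], [0, 0, 0, 0, 0, 0, 20]], newtons=40)

```text
time: 4.25
position: [0.5191, 0.0229, 0.1816]
tool_rot: [-0.151, 0.691, -0.69, 0.151]
ft_force: [-1.0, 3.5, 1.0]
grip_width: 0.027
```

Request:
drive_tool(plan=[[0, -1, 0, 0, 0, 0, 20], [0, -2, 0, 0, 0, 0, 20], [0, -3, 0, 0, 0, 0, 20], [0, -4, 0, 0, 0, 0, 20], [0, -5, 0, 0, 0, 0, 20], [0, -6, 0, 0, 0, 0, 20], [0, -7, 0, 0, 0, 0, 20], [0, -8, 0, 0, 0, 0, 20], [0, -8, 0, 0, 0, 0, 20], [0, -8, 0, 0, 0, 0, 20]])

```text
time: 5.25
position: [0.5191, 0.0228, 0.189]
tool_rot: [-0.152, 0.691, -0.69, 0.151]
ft_force: [1.2, 5.4, -7.8]
grip_width: 0.0268
```

Request:
drive_tool(plan=[[0, -1, 0, 0, 0, 0, 20], [0, -2, 0, 0, 0, 0, 20], [0, -3, 0, 0, 0, 0, 20], [0, -4, 0, 0, 0, 0, 20], [0, -5, 0, 0, 0, 0, 20], [0, -6, 0, 0, 0, 0, 20], [0, -7, 0, 0, 0, 0, 20], [0, -7, 0, 0, 0, 0, 20]])

```text
time: 6.05
position: [0.519, 0.0229, 0.1954]
tool_rot: [-0.152, 0.691, -0.69, 0.151]
ft_force: [3.1, 4.9, -11.3]
grip_width: 0.0269
```

```bash
python3 -c "
from h import *
f=[]
for i in range(4): im=camera('scene'); o=get_obs(); f.append([*o['ft_force'],o['position'][2]])
print(np.round(f,4))
cv2.imwrite('pics/pull1.png',cv2.resize(im[200:310,280:380],None,fx=5,fy=5,interpolation=cv2.INTER_CUBIC))"
```

```text
[[  2.359    5.2123 -11.3756   0.1954]
 [  2.4443   5.8612 -11.7026   0.1954]
 [  3.1089   4.782  -11.3442   0.1953]
 [  2.6428   4.9468 -10.999    0.1953]]
```

View pics/pull1.png

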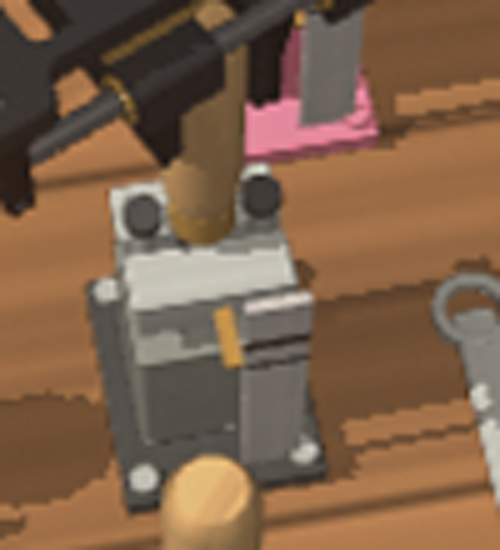

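The pointer is near the marks. I'll measure its rise in pixels against the rest picture.

```bash
python3 - <<'E'
from h import *
a=cv2.imread("pics/scene0.png");b=camera("scene")
def cen(im):
    h=cv2.cvtColor(im[255:290,318:332],cv2.COLOR_BGR2HSV)
    m=cv2.inRange(h,(14,150,120),(28,255,255));y,x=np.nonzero(m)
    return x.mean()+318,y.mean()+255,y.min()+255,y.max()+255,len(x)
print(cen(a),cen(b))
c=get_calibration("scene");M=R.from_quat(c["rotation"]).as_matrix()
def proj(p):
    q=M.T@(np.array(p)-c["origin"]);return c["fx"]*q[0]/q[2]+c["cx"],c["fy"]*q[1]/q[2]+c["cy"]
for z in(.08,.095,.1,.11,.125):print(z,proj((.555,.0225,z)))
s=lambda im:cv2.resize(im[255:295,310:350],(400,400),interpolation=cv2.INTER_NEAREST)
cv2.imwrite("pics/cmp.png",np.hstack([s(a),s(b)]))
o=get_obs();print(o["time"],o["ft_force"],o["position"])
E
```

```text
(np.float64(325.17857142857144), np.float64(271.2142857142857), np.int64(266), np.int64(276), 28) (np.float64(325.3076923076923), np.float64(267.4230769230769), np.int64(262), np.int64(272), 26)
0.08 (np.float64(323.21338429762613), np.float64(274.78305968264584))
0.095 (np.float64(323.22453992709876), np.float64(270.88289785827624))
0.1 (np.float64(323.228340420692), np.float64(269.55419291496213))
0.11 (np.float64(323.2360684424204), np.float64(266.8523700015247))
0.125 (np.float64(323.24798885737874), np.float64(262.68482863013037))
6.3 [  2.3831957    5.28325691 -11.32335055] [0.51903115 0.02284964 0.19533453]
```

View pics/cmp.png

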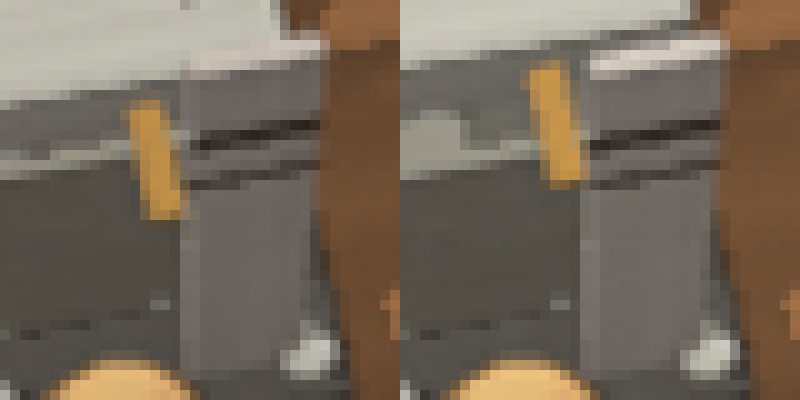

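The pointer has risen 3.8–4 px, about 14.5 mm. That is close to the 3.9 px spacing between the thin rest mark and the thick mark, and it fits the 13.8 mm and 11.3 N readings. I'll raise it a little more and hold.

Request:
drive_tool(plan=[[0, -0.7, 0, 0, 0, 0, 20], [0, -1.4, 0, 0, 0, 0, 20], [0, -1.4, 0, 0, 0, 0, 20], [0, -1.4, 0, 0, 0, 0, 20], [0, -1.4, 0, 0, 0, 0, 20], [0, -1.4, 0, 0, 0, 0, 20], [0, -1.4, 0, 0, 0, 0, 20], [0, -1.4, 0, 0, 0, 0, 20], [0, -1.4, 0, 0, 0, 0, 20], [0, -1.4, 0, 0, 0, 0, 20]])

```text
time: 7.3
position: [0.5191, 0.0228, 0.1966]
tool_rot: [-0.152, 0.691, -0.69, 0.151]
ft_force: [2.9, 5.1, -13.7]
grip_width: 0.0269
```

```bash
python3 - <<'E'
from h import *
f=[]
for i in range(4):
    b=camera("scene");o=get_obs();f.append([o["time"],o["ft_force"][2],o["position"][2]])
print(np.round(f,4))
h=cv2.cvtColor(b[255:290,318:332],cv2.COLOR_BGR2HSV);y,x=np.nonzero(cv2.inRange(h,(14,150,120),(28,255,255)));print(y.mean()+255,y.min()+255,y.max()+255)
E
```

```text
[[  7.35   -12.1731   0.1966]
 [  7.4    -12.2131   0.1966]
 [  7.45   -11.3095   0.1966]
 [  7.5    -11.5413   0.1966]]
267.0 262 272
```

Request:
drive_tool(plan=[[0, 0, 0, 0, 0, 0, 20], [0, 0, 0, 0, 0, 0, 20], [0, 0, 0, 0, 0, 0, 20], [0, 0, 0, 0, 0, 0, 20], [0, 0, 0, 0, 0, 0, 20], [0, 0, 0, 0, 0, 0, 20], [0, 0, 0, 0, 0, 0, 20], [0, 0, 0, 0, 0, 0, 20], [0, 0, 0, 0, 0, 0, 20], [0, 0, 0, 0, 0, 0, 20]])

```text
time: 8.5
position: [0.519, 0.0229, 0.1966]
tool_rot: [-0.152, 0.691, -0.69, 0.151]
ft_force: [3.3, 5.2, -11.9]
grip_width: 0.0269
```

Request:
drive_tool(plan=[[0, 1, 0, 0, 0, 0, 20], [0, 2, 0, 0, 0, 0, 20], [0, 3, 0, 0, 0, 0, 20], [0, 4, 0, 0, 0, 0, 20], [0, 5, 0, 0, 0, 0, 20], [0, 6, 0, 0, 0, 0, 20], [0, 7, 0, 0, 0, 0, 20], [0, 8, 0, 0, 0, 0, 20], [0, 9, 0, 0, 0, 0, 20], [0, 10, 0, 0, 0, 0, 20]])

```text
time: 9.5
position: [0.5191, 0.0228, 0.1874]
tool_rot: [-0.152, 0.691, -0.69, 0.151]
ft_force: [1.2, 4.8, -7.4]
grip_width: 0.0268
```

Request:
drive_tool(plan=[[0, 1, 0, 0, 0, 0, 20], [0, 2, 0, 0, 0, 0, 20], [0, 3, 0, 0, 0, 0, 20], [0, 4, 0, 0, 0, 0, 20], [0, 5, 0, 0, 0, 0, 20], [0, 5.7, 0, 0, 0, 0, 20], [0, 6.4, 0, 0, 0, 0, 20], [0, 6.4, 0, 0, 0, 0, 20], [0, 6.4, 0, 0, 0, 0, 20]])

```text
time: 10.4
position: [0.5191, 0.0228, 0.1817]
tool_rot: [-0.151, 0.691, -0.69, 0.151]
ft_force: [0.1, 5.4, -2.3]
grip_width: 0.0272
```

Request:
drive_tool(plan=[[0, 0.4, 0, 0, 0, 0, 20], [0, 0.7, 0, 0, 0, 0, 20], [0, 0.7, 0, 0, 0, 0, 20], [0, 0.7, 0, 0, 0, 0, 20]])

```text
time: 10.8
position: [0.5191, 0.0229, 0.1816]
tool_rot: [-0.151, 0.691, -0.69, 0.151]
ft_force: [-1.0, 5.3, 1.3]
grip_width: 0.0272
```

```bash
python3 - <<'E'
from h import *
b=camera("scene");o=get_obs();print(o["time"],o["ft_force"],o["position"][2])
h=cv2.cvtColor(b[255:290,318:332],cv2.COLOR_BGR2HSV);y,x=np.nonzero(cv2.inRange(h,(14,150,120),(28,255,255)));print(y.mean()+255,y.min()+255,y.max()+255)
E
```

```text
10.85 [-0.67218449  5.58434408  0.73650606] 0.18160512440216495
271.0740740740741 266 276
```

The pointer is back at rest (row 271.1, against 271.2 at the start) and the vertical force is about 0. Now I'll let go and move straight up.

Request:
drive_tool(plan=[[0, 0, 0, 0, 0, 0, 32], [0, 0, 0, 0, 0, 0, 40], [0, 0, 0, 0, 0, 0, 50], [0, 0, 0, 0, 0, 0, 60], [0, 0, 0, 0, 0, 0, 60], [0, 0, 0, 0, 0, 0, 60]])

```text
time: 11.45
position: [0.5194, 0.0222, 0.1809]
tool_rot: [0.151, -0.691, 0.691, -0.151]
ft_force: [0.9, -0.2, 1.4]
grip_width: 0.0578
```

Request:
drive_tool(plan=[[0, -8, 0, 0, 0, 0, 60], [0, -20, 0, 0, 0, 0, 60], [0, -38, 0, 0, 0, 0, 60], [0, -60, 0, 0, 0, 0, 60], [0, -80, 0, 0, 0, 0, 60], [0, -100, 0, 0, 0, 0, 60], [0, -110, 0, 0, 0, 0, 60], [0, -110, 0, 0, 0, 0, 60], [0, -110, 0, 0, 0, 0, 60]])

```text
time: 12.35
position: [0.5189, 0.0225, 0.2907]
tool_rot: [-0.152, 0.691, -0.691, 0.151]
ft_force: [-0.1, 0.0, -1.1]
grip_width: 0.06
```

```bash
python3 - <<'E'
from h import *
b=camera("scene");o=get_obs();print(o["time"],o["ft_force"],o["position"],o["grip_width"])
h=cv2.cvtColor(b[255:290,318:332],cv2.COLOR_BGR2HSV);y,x=np.nonzero(cv2.inRange(h,(14,150,120),(28,255,255)));print(y.mean()+255,y.min()+255,y.max()+255)
cv2.imwrite("pics/end.png",b)
E
```

```text
12.4 [ 0.40504177 -0.59171156  0.00099737] [0.51861747 0.02251857 0.29012591] 0.059748175702607716
271.2307692307692 266 276
```

View pics/end.png

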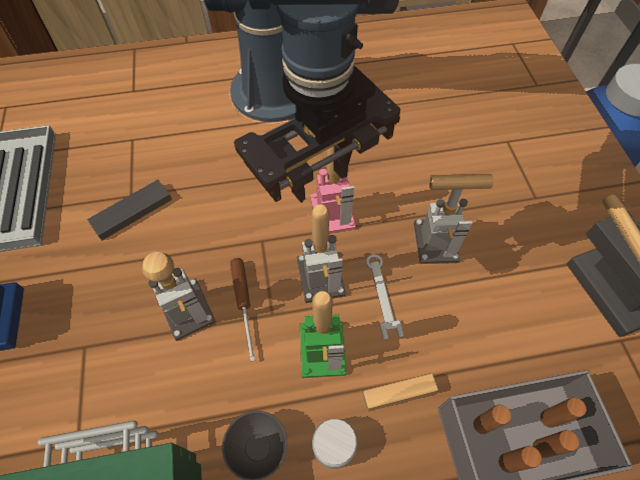

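The final picture shows the file at rest at (320,222), the gripper clear above it, and the scraper, reamer and copies where they were.

```bash
python3 -c "
from rig import *
print(hand_in())"
```

```text
the job is handed in; nothing more can be done
None
```

I gripped the file in the grey stand, pulled it straight up to about 12 N and held it there for about 2 s. I then eased it back to rest, let go, moved clear and handed in at about 12.4 s.

- **Pull:** during the hold the tool was 15.0 mm up and the pointer had risen about 4 px, close to the spacing of the thick mark above the rest mark. The force read mostly 11.3 to 12.2 N, with one reading of 13.7 N just after the last small raise, which I took to be sensor noise. The position stayed at 15.0 mm throughout the hold.
- **Return:** the pointer is back at its starting row (271.2), the force is near zero and the gripper is open above the handle.
- **Sideways force:** the grip pressed sideways on the handle with about 5 N, because the jaws were very slightly off centre.
- **Other items:** the scraper, the reamer and the green and pink copies look unmoved in the last picture.
- **Detector:** it missed the grey handle in some pictures and found only the copies, so I chose the file by the description and by matching the two cameras.

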